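# Key and mount the vial rotor on the mixer spindle

### The job

Put the vial rotor back on the mixer: first set the loose steel key upright in the slot across the top of the spindle, its bar fully down on the floor of the slot, and let go of it; then slide the rotor down over the key and the spindle with its keyways in line with the key, until it sits fully home and level on the drive plate, and let go. Work by feel and never press the key or the rotor with more than 60 N; leave the bottle, carton, vials, dish and pen where they are.

Things in the scene. Friction and masses are not known exactly. Their poses are not given: they have to be found in the camera images.
- mixer: Fixed cream housing 190 x 170 x 65 mm, front panel towards its -x, z up; origin at the centre of its underside. In the middle of its top is a steel drive plate 60 mm across, upper face 71 mm above the table, and from that rises the round steel spindle, 26 mm across and 36 mm tall. The spindle turns stiffly (about 0.3 N m).
- spindle_top (a point): On the spindle's axis, level with its top face (107 mm above the table); axes of the housing. A slot 12 mm wide, 20 mm deep, flat-floored, open at both ends, runs straight across the top through the axis (bevels: slot 0.5, rim 1.5 mm). Its direction lies anywhere from 0.3 to 1.9 rad anticlockwise (from above) of the housing's x axis; the angle is not measured: feel or see it.
- key_mid (a point): Centre of the loose steel key, 45 g, an upside-down T standing on the table, z up: 30 mm tall, 10 mm thick (y); bottom bar 42 mm long (x), 8 mm high; tab 18 mm wide (x) from its middle to the top. Origin 15 mm above its foot. In the slot it has 1 mm play each side, the bar sticks out 8 mm at either end, the tab stands 10 mm above the spindle. Fits either way round.
- rotor_mid (a point): Centre of the loose aluminium rotor, about 350 g, z up: disc 132 mm across, 10 mm thick; block hub 64 (x) x 50 mm (y, flat sides to grip), top 40 mm above the underside. Origin 20 mm above the underside. Right through it run a 28 mm bore and two keyways along x, 12 mm wide, 52 mm end to end. Mounted, its underside rests on the drive plate. Fits either way round.
- sanitiser: Clear pump bottle with a green pump, 66 mm across, 195 mm tall; origin at the centre of its underside. A bystander: leave it alone.
- carton: Open white carton 110 x 140 x 75 mm; origin at the centre of its underside. A bystander: leave it alone.
- vial_a: Small glass vial, 22 mm across, 44 mm tall, standing; origin at the centre of its underside. A bystander: leave it alone.
- vial_b: Small glass vial, 22 mm across, 44 mm tall, standing; origin at the centre of its underside. A bystander: leave it alone.
- vial_c: Small glass vial, 22 mm across, 44 mm tall, standing; origin at the centre of its underside. A bystander: leave it alone.
- dish: Round steel dish 110 mm across, 30 mm tall; origin at the centre of its underside. A bystander: leave it alone.
- pen: White pen 135 mm long, 9 mm thick, along its x; origin at the centre of its underside. A bystander: leave it alone.
Mind the look-alikes: they are no part of the job. What is shaped like the part that bears rotor_mid but brown or pink is not meant.

How it is judged:
By the outcome, as a careful person would: the job done as asked, in the order asked, and still so for the second after the job is handed in, with the robot touching nothing.
It also fails if it takes over 72 s, if anything falls off the work surface, if the arm or the gripper's body presses on something with over 40 N, if the wrist force passes 120 N, or if a joint passes its speed limit or range.

### The arm

A 7-joint arm with a two-finger parallel gripper is mounted at the origin on the work surface. World frame = base frame: x ahead of the robot, y to its left, z up, the work surface at z = 0. Lengths are in m, angles in rad, forces in N, time in s.
With the tool pointing down it reaches from about 0.425 to 0.875 m from the base axis. Payload 4.7 kg.
Tool frame: the origin (TCP) lies on the centre line of the jaws, within the pads' length; the fingertips stand 22 mm ahead of it and the grasp point (between the pads) lies 3 mm ahead of it (finger_overhang is the distance from the TCP to the fingertips, in m); z points along the fingers, x is the direction in which the jaws open and shut, and the axes are right-handed (so a half turn about z gives the same grasp; the last joint's range is limited). The gripper opens to 87 mm and grips with 3 to 60 N. Pads are 19 mm wide; open, the fingers measure 117 mm over their backs; the gripper's body (75 mm by 190 mm) begins 51 mm behind the grasp point.
Start: joints at [1.334, 0.321, -0.07, 1.45, 0.023, 1.371, -0.057], TCP at [0.161, -0.63, 0.245] pointing down, gripper open.
Joint ranges: [-2.86, 2.86], [-0.3, 2.09], [-1.38, 1.24], [0.06, 2.45], [-1.56, 4.7], [0.09, 2.05], [-2.69, 2.69]. Speed limits (rad/s): [2.57, 2.57, 3.14, 3.14, 3.14, 3.14, 3.14].

### API

Orientations are given as a 3x3 rotation matrix whose columns are the frame's x, y, z axes.
In Python, from rig import observe, snapshot, camera_info, finish_job, finger_overhang gives the robot as it stands.
- The arm moves only by the tool step_arm, never from a script. Its argument "plan" is a list of rows, each a list of 5 numbers: the shift along the tool's x, y, z in m, then the turn about the tool's z in degrees, then the gripper command: -1 is fully open, 1 is shut, values between are in proportion. In form: [[x, y, z, turn, gripper], ...]. A call has 1 to 12 rows; each row shifts and turns the commanded pose from where the row before left it, along the tool's axes as they then stand; what a row does not reach is not made up. A row lasts 1/10 s, in which the tool goes at most 50 mm and 8.59 degrees, less where a joint would pass 70% of its speed; a pose out of reach is approached as far as the arm can. A call is refused whole if a number of a shift passes 0.05 or a number of a turn 8.59, either way. A call with a gripper value outside its range is refused whole. The fingers move at their own pace and stop on an object; "grip_force" is the grip in N (left out, the last holds). Time passes only in rows, so rows that do not move let the fingers close. It gives the time, the measured TCP pose, the force and the opening at its end, in the units of the state.
- observe(): the state, without advancing time (a new reading comes with each control period).
- snapshot(name): name is "scene" or "top" or "wrist"; returns the picture (480x640x3 uint8, red, green, blue); there is no depth.
- camera_info(name): a dict with "intrinsics" (3x3 intrinsics, pixels), "world_to_cam" (4x4, takes a point from world to camera coordinates). Camera axes: x right, y up, looking along -z (the intrinsics and any distortion apply to the point x, -y, -z); pixel columns grow to the right and rows downward; lengths in m; the calibration is good to about 2 mm. The wrist camera is an equidistant fisheye: a pixel r from the principal point sees the ray r / f radians off the axis. A picture is of the moment at which its call begins: read the wrist's pose just before it. camera_info takes no time and is no camera call; for the wrist camera it gives the pose at the moment of the call.
- finish_job(): hands the job in, once; it reports no verdict.
The state is a dict: "time": time; "q": joint angles; "joint_vel": joint speeds; "joint_torque": joint torques, N m; "tool_pos": TCP position; "eef_rot": TCP orientation; "ft_force": force on the tool from outside, world axes, zero at the start; "moment": the same for the moment, N m; "finger_gap": finger opening in m.
Only numpy, scipy, OpenCV 4.12 (cv2) and the standard library are available. Lean on these libraries where they do the work, as an engineer would, in place of code of your own. Each camera call takes 0.05 s, during which the arm holds its last target.

## Working session

There is one attempt and no reset: what is moved stays moved. The work goes in short steps, Python scripts to look and compute and a tool call to move; the robot and the scene stay as the last step left them, time stands still between calls to the robot, and variables do not carry over. Pictures are saved under pics/ and viewed, and the job is handed in when it is done.

Besides the shell and the picture viewer there is one more tool, called after ">>>" by a JSON object that holds its "op" and its "data", one argument or row to a line. step_arm: Moves the arm, as the interface text tells. Its arguments: {"type":"object","properties":{"plan":{"type":"array","items":{"type":"array","items":{"type":"number"}}},"grip_force":{"type":"number"}},"required":["plan"]}

```bash
ls; mkdir -p pics; python3 - <<'E'
from rig import *
import cv2,numpy as np
print(observe())
for n in ("scene","top","wrist"):
    ci=camera_info(n); print(n,np.round(np.array(ci["intrinsics"]),1).tolist(),np.round(np.array(ci["world_to_cam"]),4).tolist(),[k for k in ci])
    cv2.imwrite(f"pics/{n}0.png",snapshot(n)[:,:,::-1])
print(finger_overhang)
E
```

```text
pics
{'time': 0.0, 'q': array([ 1.33407478,  0.32182892, -0.07009684,  1.45169262,  0.02261289,
        1.3708059 , -0.05695368]), 'joint_vel': array([ 0.00063538,  0.00121438, -0.00105948, -0.0006148 ,  0.00043846,
        0.00189702,  0.00024533]), 'joint_torque': array([ 2.33416386e-04, -4.91288602e+01, -4.03900445e-01, -3.12530959e+01,
       -6.37785648e-02,  4.36322833e-02,  1.90002629e-04]), 'tool_pos': array([ 0.16115608, -0.62916463,  0.24344889]), 'eef_rot': array([[ 2.48190924e-01, -9.68710958e-01, -5.87921541e-04],
       [-9.68709185e-01, -2.48191597e-01,  1.85660083e-03],
       [-1.94442675e-03,  1.08733521e-04, -9.99998104e-01]]), 'ft_force': array([ 0.5640267 , -1.08334116, -0.33298201]), 'moment': array([0.01447015, 0.03874109, 0.01340735]), 'finger_gap': 0.0870888620189595}
scene [[446.1, 0.0, 316.0], [0.0, 446.1, 243.9], [0.0, 0.0, 1.0]] [[-0.6954, 0.7184, -0.0144, 0.3615], [-0.5662, -0.5356, 0.6265, 0.2355], [0.4424, 0.4439, 0.7793, -1.2551], [0.0, 0.0, 0.0, 1.0]] ['intrinsics', 'world_to_cam']
top [[456.2, 0.0, 321.3], [0.0, 456.2, 238.5], [0.0, 0.0, 1.0]] [[-0.0016, -0.9998, -0.0208, -0.0096], [0.9805, -0.0057, 0.1966, -0.5359], [-0.1966, -0.0201, 0.9803, -1.0442], [0.0, 0.0, 0.0, 1.0]] ['intrinsics', 'world_to_cam']
wrist [[371.6, 0.0, 319.0], [0.0, 371.6, 237.6], [0.0, 0.0, 1.0]] [[0.249, -0.9685, -0.001, -0.649], [0.9341, 0.2404, -0.2639, 0.0321], [0.2558, 0.0648, 0.9646, -0.3893], [0.0, 0.0, 0.0, 1.0]] ['intrinsics', 'world_to_cam']
0.022
```

View pics/scene0.png

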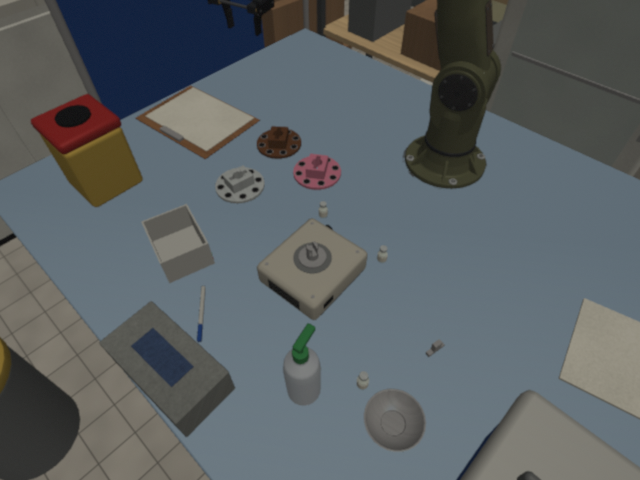

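View pics/top0.png

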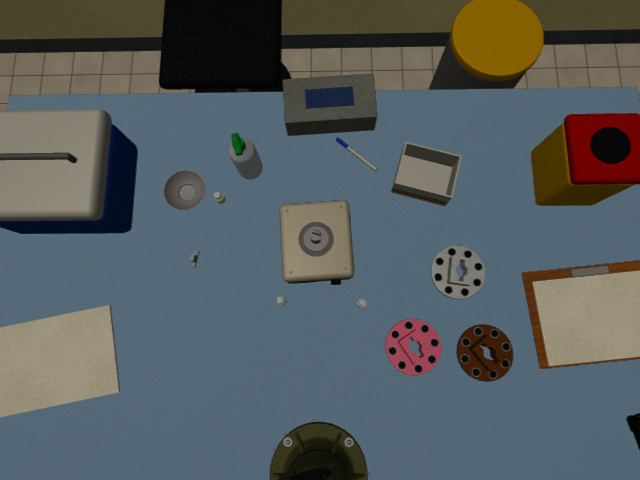

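View pics/wrist0.png

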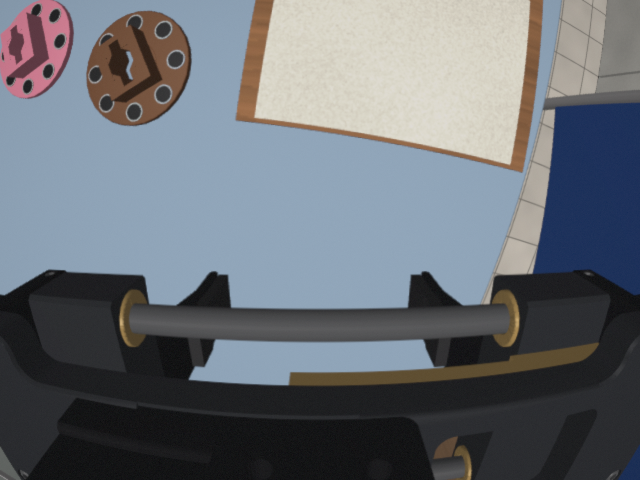

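Rotor candidates in the top view are grey at (458,271), pink at (413,346) and brown at (485,352). The grey aluminium one is the one meant, since brown and pink are ruled out. The key is at about (195,258) and the mixer spindle at about (316,238). I'll confirm with enlarged crops.

```bash
cat > h.py <<'E'
import numpy as np, cv2
from rig import *
def ray(n,u,v,ci=None):
    ci=ci or camera_info(n);K=np.array(ci["intrinsics"]);T=np.array(ci["world_to_cam"])
    x=(u-K[0,2])/K[0,0];y=(v-K[1,2])/K[1,1]
    if n=="wrist":
        r=np.hypot(x,y);s=np.sin(r)/max(r,1e-9);d=np.array([x*s,-y*s,-np.cos(r)])
    else: d=np.array([x,-y,-1.])
    R=T[:3,:3];return -R.T@T[:3,3],R.T@d
def onz(n,u,v,z,ci=None):
    o,d=ray(n,u,v,ci);return o+d*(z-o[2])/d[2]
def proj(n,p,ci=None):
    ci=ci or camera_info(n);K=np.array(ci["intrinsics"]);T=np.array(ci["world_to_cam"])
    c=T[:3,:3]@np.asarray(p,float)+T[:3,3];X,Y,Z=c[0],-c[1],-c[2]
    if n=="wrist":
        rr=np.hypot(X,Y);th=np.arctan2(rr,Z);return K[0,2]+K[0,0]*th*X/rr,K[1,2]+K[1,1]*th*Y/rr
    return K[0,2]+K[0,0]*X/Z,K[1,2]+K[1,1]*Y/Z
E
python3 - <<'E'
from h import *
im=cv2.imread("pics/top0.png")
def crop(u,v,w,s): 
    return cv2.resize(im[v-w:v+w,u-w:u+w],(s,s),interpolation=cv2.INTER_CUBIC)
cv2.imwrite("pics/crop0.png",np.hstack([crop(458,271,40,390),crop(316,240,45,390)]))
im2=cv2.imread("pics/scene0.png")
im_=im; k=crop(195,258,20,390); im=im2; cv2.imwrite("pics/crop1.png",np.hstack([k,crop(435,348,20,390)]))
for n,u,v,z in [("top",458,271,0.01),("top",195,258,.015),("scene",435,348,.015),("top",316,238,.107),("scene",240,183,.01),("top",281,300,.02),("top",362,303,.02)]: print(n,u,v,onz(n,u,v,z))
E
```

```text
top 458 271 [ 0.46131263 -0.34559121  0.01      ]
top 195 258 [0.49590673 0.30309995 0.015     ]
scene 435 348 [0.50221745 0.31104876 0.015     ]
top 316 238 [ 5.26267472e-01 -4.96429711e-04  1.07000000e-01]
scene 240 183 [ 0.46080374 -0.34042361  0.01      ]
top 281 300 [0.39136331 0.08689484 0.02      ]
top 362 303 [ 0.38361951 -0.10852897  0.02      ]
```

View pics/crop0.png

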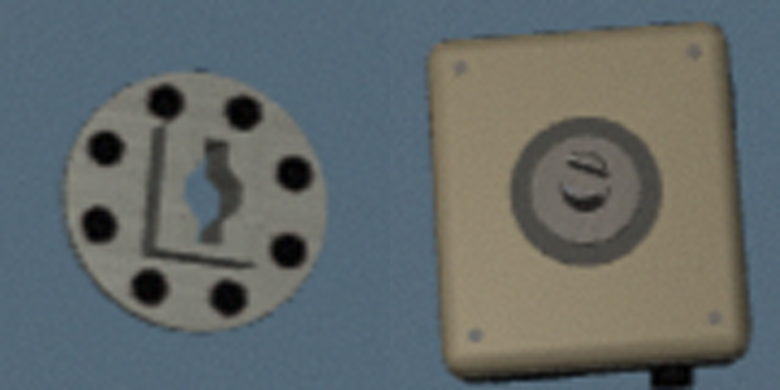

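View pics/crop1.png

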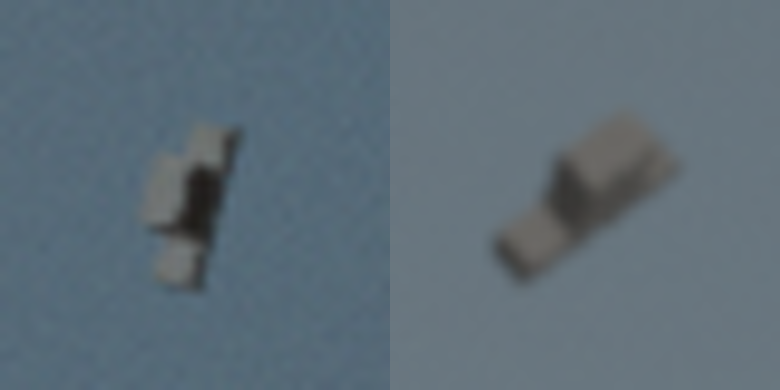

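The grey rotor at crop-left is confirmed: aluminium with 8 holes and the keyways vertical. The key is upright with its bar near-vertical in the top view. Next I work out the wrist camera geometry and the move towards the mixer.

```bash
cat >> h.py <<'E'
def go(x,y,z,yaw=None,o=None):
    "print tool-frame delta to reach; yaw = angle of tool x in world"
    o=o or observe();R=np.array(o["eef_rot"]);p=np.array(o["tool_pos"])
    d=R.T@(np.array([x,y,z])-p);cy=np.arctan2(R[1,0],R[0,0])
    print("tcp",p.round(4),"yaw",cy.round(4),"t",o["time"],"delta tool mm",(d*1e3).round(1))
    if yaw is not None:
        e=(yaw-cy+np.pi/2)%np.pi-np.pi/2
        print("turn deg (about tool z)",np.degrees(-e).round(2))
E
python3 - <<'E'
from h import *
o=observe();T=np.array(camera_info("wrist")["world_to_cam"]);R=o["eef_rot"]
c=-T[:3,:3].T@T[:3,3]
print("cam in tool",R.T@(c-o["tool_pos"]),"look",R.T@-T[2,:3])
print("grasp px",proj("wrist",o["tool_pos"]+R@[0,0,.003]), proj("wrist",o["tool_pos"]+R@[0,0,.05]))
print(proj("wrist",[.461,-.345,.01]))
go(.526,0,.30,0)
print(R@np.array([0,1,0]))
E
```

```text
cam in tool [-0.00043326 -0.07236113 -0.13975014] look [9.54678789e-04 2.63820759e-01 9.64571250e-01]
grasp px (np.float64(319.5798447015723), np.float64(312.71369155267007)) (np.float64(319.38382888850583), np.float64(273.7528310285635))
(np.float64(147.54099803581238), np.float64(-85.31730424794421))
tcp [ 0.1612 -0.6293  0.2437] yaw -1.32 t 0.15 delta tool mm [-519.2 -509.6  -55.6]
turn deg (about tool z) -75.63
[-9.68725356e-01 -2.48135406e-01  6.53744020e-05]
```

>>> {"op": "step_arm", "data": {
  "plan": [
    [-0.025,-0.045,0,0,-1],
    [-0.025,-0.045,0,0,-1],
    [-0.025,-0.045,0,0,-1],
    [-0.025,-0.045,0,0,-1],
    [-0.025,-0.045,0,0,-1],
    [-0.025,-0.045,0,0,-1],
    [-0.025,-0.045,0,0,-1],
    [-0.025,-0.045,0,0,-1],
    [0,0,0,0,-1],
    [0,0,0,0,-1]
  ]
}}

```text
time: 1.15
tool_pos: [0.4527, -0.3532, 0.2443]
eef_rot: [[0.252, -0.968, -0.001], [-0.968, -0.252, 0.0], [-0.0, 0.0, -1.0]]
ft_force: [-0.9, -0.1, 1.6]
finger_gap: 0.0868
```

```bash
python3 - <<'E'
from h import *
go(.526,0,.20)
cv2.imwrite("pics/w1.png",snapshot("wrist")[:,:,::-1])
import pickle;pickle.dump((camera_info("wrist"),observe()),open("w1.pkl","wb"))
E
```

```text
tcp [ 0.4527 -0.3532  0.2443] yaw -1.3162 t 1.15 delta tool mm [-323.4 -159.9   44.3]
```

View pics/w1.png

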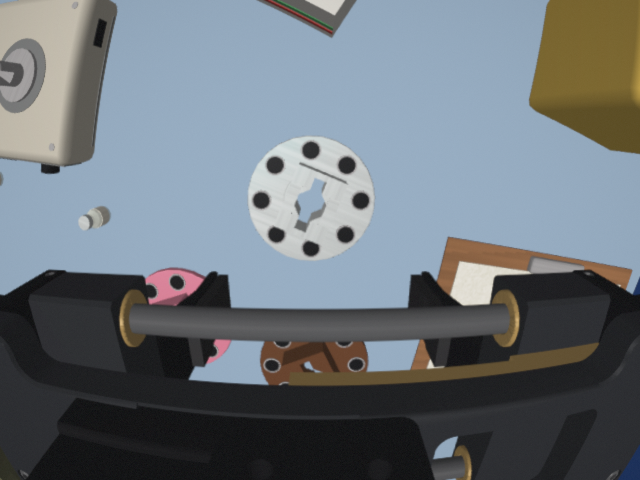

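The wrist view shows the grey rotor at (311,198), with the pink and brown look-alikes lower down. I'll rectify it onto the hub-top and disc-top planes.

```bash
cat >> h.py <<'E'
def ortho(im,n,cx,cy,z,half,px,ci,th=0):
    "orthophoto: image right=+x' , up=+y' (axes rotated by th), px per mm"
    N=int(2*half*1e3*px);g=(np.arange(N)+.5)/N*2*half-half
    A,B=np.meshgrid(g,-g);c,s=np.cos(th),np.sin(th)
    P=np.stack([cx+c*A-s*B,cy+s*A+c*B,np.full_like(A,z)],-1)
    K=np.array(ci["intrinsics"]);T=np.array(ci["world_to_cam"]);C=P@T[:3,:3].T+T[:3,3]
    X,Y,Z=C[...,0],-C[...,1],-C[...,2]
    if n=="wrist":
        rr=np.hypot(X,Y)+1e-12;f=np.arctan2(rr,Z)/rr
    else: f=1/Z
    return cv2.remap(im,(K[0,2]+K[0,0]*X*f).astype(np.float32),(K[1,2]+K[1,1]*Y*f).astype(np.float32),cv2.INTER_CUBIC)
def pix2w(u,v,cx,cy,half,px):
    return cx+u/px/1e3-half, cy-(v/px/1e3-half)
E
python3 - <<'E'
from h import *
import pickle
ci,o=pickle.load(open("w1.pkl","rb"));im=cv2.imread("pics/w1.png")
c=onz("wrist",311,198,.01,ci);print(c)
a=ortho(im,"wrist",.461,-.345,.04,.04,5,ci);b=ortho(im,"wrist",.461,-.345,.01,.08,2.5,ci)
cv2.imwrite("pics/o1.png",np.hstack([a,b]))
hsv=cv2.cvtColor(b,cv2.COLOR_BGR2HSV)
m=((hsv[...,1]<40)&(hsv[...,2]>120)).astype(np.uint8)
cs,_=cv2.findContours(m,cv2.RETR_EXTERNAL,cv2.CHAIN_APPROX_NONE);k=max(cs,key=cv2.contourArea)
(u,v),r=cv2.minEnclosingCircle(k);e=cv2.fitEllipse(cv2.convexHull(k));print(r/2.5,e,pix2w(*e[0],.461,-.345,.08,2.5),pix2w(u,v,.461,-.345,.08,2.5))
E
```

```text
[ 0.46051984 -0.34415385  0.01      ]
65.89998779296874 ((194.055908203125, 197.0228271484375), (328.3916931152344, 328.559814453125), 51.7789421081543) (0.45862236328125, -0.343809130859375) (0.45864309692382815, -0.34382579345703124)
```

View pics/o1.png

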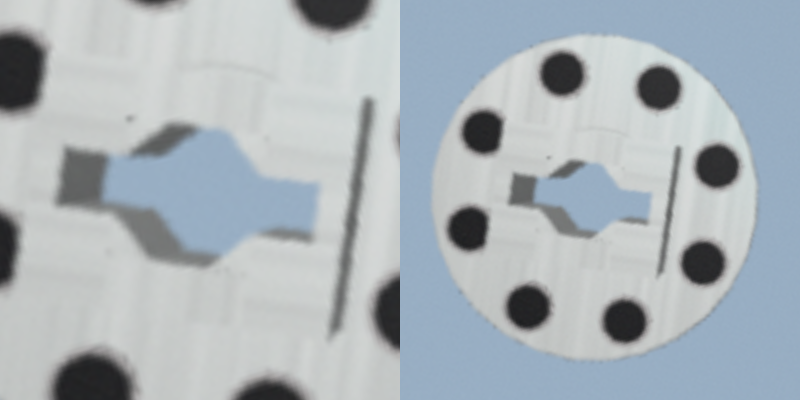

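>>> {"op": "step_arm", "data": {
  "plan": [
    [-0.0405,-0.011,0.007,0,-1],
    [-0.0405,-0.011,0.007,0,-1],
    [-0.0405,-0.011,0.007,0,-1],
    [-0.0405,-0.011,0.007,0,-1],
    [-0.0405,-0.011,0.007,0,-1],
    [-0.0405,-0.011,0.007,0,-1],
    [-0.0405,-0.011,0.007,0,-1],
    [-0.0405,-0.011,0.007,0,-1],
    [0,0,0,0,-1],
    [0,0,0,0,-1]
  ]
}}

```text
time: 2.2
tool_pos: [0.4564, -0.0202, 0.1885]
eef_rot: [[0.247, -0.969, -0.0], [-0.969, -0.247, -0.001], [0.001, 0.001, -1.0]]
ft_force: [0.1, -0.4, 0.2]
finger_gap: 0.0869
```

```bash
python3 - <<'E'
from h import *
go(.498,.305,.20)
im=snapshot("wrist")[:,:,::-1];cv2.imwrite("pics/w2.png",im)
import pickle;ci=camera_info("wrist");pickle.dump((ci,observe()),open("w2.pkl","wb"))
a=ortho(im,"wrist",.526,0,.107,.02,20,ci);b=ortho(im,"wrist",.526,0,.071,.04,10,ci)
cv2.imwrite("pics/o2.png",np.hstack([a,b][:1]));cv2.imwrite("pics/o2b.png",np.hstack([cv2.resize(a,(400,400)),cv2.resize(b,(400,400))]))
E
```

```text
tcp [ 0.4564 -0.0202  0.1885] yaw -1.3208 t 2.2 delta tool mm [-304.8 -120.8  -11.9]
```

View pics/o2b.png

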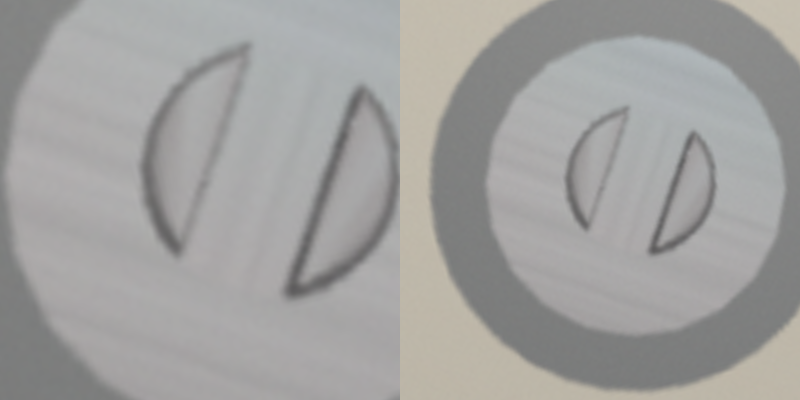

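The plate measures 60 mm across and the spindle 26 mm, both centred near (0.533, 0.003), with the slot at about 1.24 rad. I'll refine this on a re-centred orthophoto.

```bash
python3 - <<'E'
from h import *
import pickle
ci,o=pickle.load(open("w2.pkl","rb"));im=cv2.imread("pics/w2.png")
cx,cy=.533,.003
b=ortho(im,"wrist",cx,cy,.071,.04,10,ci)
g=cv2.cvtColor(b,cv2.COLOR_BGR2HSV)
# plate vs dark ring
v=cv2.GaussianBlur(g[...,2],(0,0),3);_,m=cv2.threshold(v,0,255,cv2.THRESH_OTSU)
lab=cv2.connectedComponents(m)[1];k=(lab==lab[400,600]) ;k=k.astype(np.uint8)
cs,_=cv2.findContours(k,cv2.RETR_EXTERNAL,cv2.CHAIN_APPROX_NONE);k=max(cs,key=cv2.contourArea);e=cv2.fitEllipse(k);print("plate",e,pix2w(*e[0],cx,cy,.04,10))
a=ortho(im,"wrist",cx,cy,.107,.016,25,ci);cv2.imwrite("pics/o2c.png",a)
E
```

```text
plate ((401.8763732910156, 398.3797607421875), (591.3092041015625, 591.5484619140625), 106.72419738769531) (0.5331876373291016, 0.0031620239257812476)
```

View pics/o2c.png

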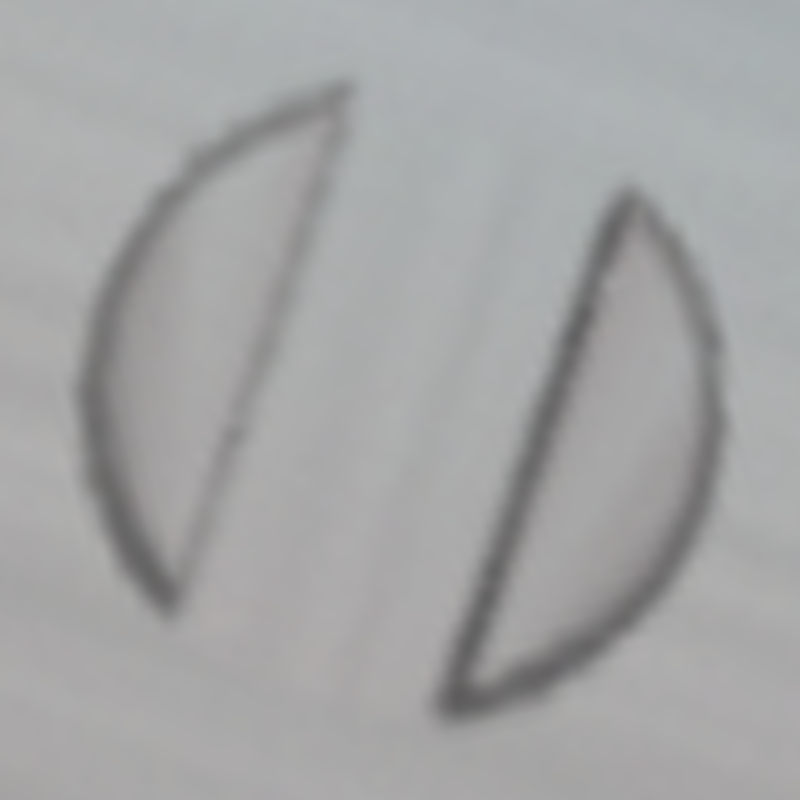

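>>> {"op": "step_arm", "data": {
  "plan": [
    [-0.038,-0.006,0,0,-1],
    [-0.038,-0.006,0,0,-1],
    [-0.038,-0.006,0,0,-1],
    [-0.038,-0.006,0,0,-1],
    [-0.038,-0.006,0,0,-1],
    [-0.038,-0.006,0,0,-1],
    [-0.038,-0.006,0,0,-1],
    [-0.038,-0.006,0,0,-1],
    [0,0,0,0,-1],
    [0,0,0,0,-1]
  ]
}}

```text
time: 3.25
tool_pos: [0.4288, 0.2861, 0.1882]
eef_rot: [[0.247, -0.969, -0.001], [-0.969, -0.247, -0.0], [0.0, 0.001, -1.0]]
ft_force: [-0.1, -0.3, -0.6]
finger_gap: 0.087
```

```bash
python3 - <<'E'
from h import *
im=snapshot("wrist")[:,:,::-1];cv2.imwrite("pics/w3.png",im)
import pickle;ci=camera_info("wrist");o=observe();pickle.dump((ci,o),open("w3.pkl","wb"));print(o["q"])
a=ortho(im,"wrist",.498,.306,.03,.03,6.6667,ci);b=ortho(im,"wrist",.498,.306,.008,.03,6.6667,ci)
cv2.imwrite("pics/o3.png",np.hstack([a,b]))
E
```

```text
[ 0.2480177   0.15866899 -0.95216124  1.82982507  0.1379027   1.22339958
 -2.06889215]
```

View pics/o3.png

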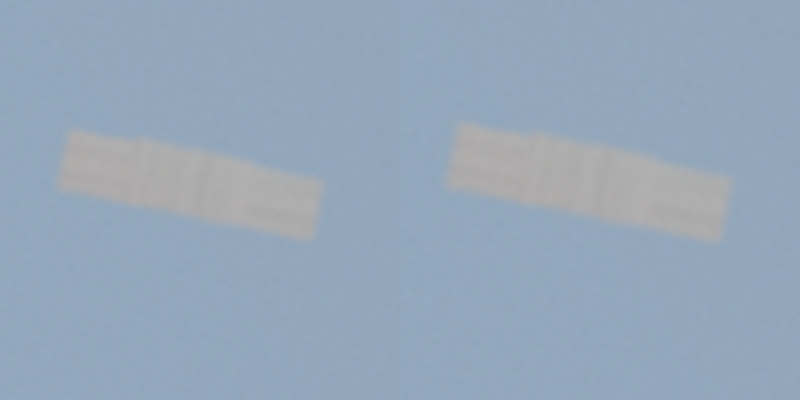

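>>> {"op": "step_arm", "data": {
  "plan": [
    [0,0,0,-8.58,-1],
    [0,0,0,-8.58,-1],
    [0,0,0,-8.58,-1],
    [0,0,0,-8.58,-1],
    [0,0,0,-8.58,-1],
    [0,0,0,-8.58,-1],
    [0,0,0,-8.58,-1],
    [0,0,0,-8.58,-1],
    [0,0,0,-8.58,-1],
    [0,0,0,-8.58,-1],
    [0,0,0,-8.58,-1],
    [0,0,0,-8.58,-1]
  ]
}}

```text
time: 4.5
tool_pos: [0.4292, 0.2843, 0.1882]
eef_rot: [[0.888, 0.46, 0.0], [0.46, -0.888, -0.002], [-0.001, 0.002, -1.0]]
ft_force: [0.1, 0.9, -0.1]
finger_gap: 0.0869
```

>>> {"op": "step_arm", "data": {
  "plan": [
    [0,0,0,-8.58,-1],
    [0,0,0,-8.58,-1],
    [0,0,0,-8.58,-1],
    [0,0,0,-8.58,-1],
    [0,0,0,-8.58,-1],
    [0,0,0,-8.58,-1],
    [0,0,0,0,-1],
    [0,0,0,0,-1]
  ]
}}

```text
time: 5.3
tool_pos: [0.4286, 0.2855, 0.1882]
eef_rot: [[0.201, 0.98, 0.0], [0.98, -0.201, -0.001], [-0.001, 0.0, -1.0]]
ft_force: [0.4, 0.2, 0.3]
finger_gap: 0.0871
```

```bash
python3 - <<'E'
from h import *
print(observe()["q"]);go(.4965,.3086,.10,1.377)
E
```

```text
[ 0.53521854  0.30373321 -1.33362382  1.82483022  0.31142926  1.25894473
  0.48243529]
tcp [0.4286 0.2855 0.1882] yaw 1.3687 t 5.3 delta tool mm [36.4 61.8 88.1]
turn deg (about tool z) -0.48
```

>>> {"op": "step_arm", "data": {
  "plan": [
    [0.009,0.0155,0.0,0,-1],
    [0.009,0.0155,0.0,0,-1],
    [0.009,0.0155,0.0,0,-1],
    [0.009,0.0155,0,-0.48,-1],
    [0,0,0.03,0,-1],
    [0,0,0.03,0,-1],
    [0,0,0,0,-1],
    [0,0,0,0,-1]
  ]
}}

```text
time: 6.1
tool_pos: [0.4956, 0.3101, 0.1287]
eef_rot: [[0.188, 0.982, -0.001], [0.982, -0.188, -0.001], [-0.001, -0.001, -1.0]]
ft_force: [0.0, -0.3, 0.2]
finger_gap: 0.087
```

```bash
python3 - <<'E'
from h import *
print(observe()["q"]);go(.4965,.3086,.0435,1.377)
im=snapshot("wrist")[:,:,::-1];cv2.imwrite("pics/w4.png",im)
ci=camera_info("wrist")
a=ortho(im,"wrist",.4965,.3086,.03,.03,6.6667,ci);b=ortho(im,"wrist",.4965,.3086,.008,.03,6.6667,ci)
cv2.imwrite("pics/o4.png",np.hstack([a,b]))
E
```

```text
[ 0.29694814  0.52515865 -1.14679035  1.72803829  0.50697318  1.22556651
  0.40249262]
tcp [0.4956 0.3101 0.1287] yaw 1.3817 t 6.1 delta tool mm [-1.3  1.2 85.2]
turn deg (about tool z) 0.27
```

View pics/o4.png

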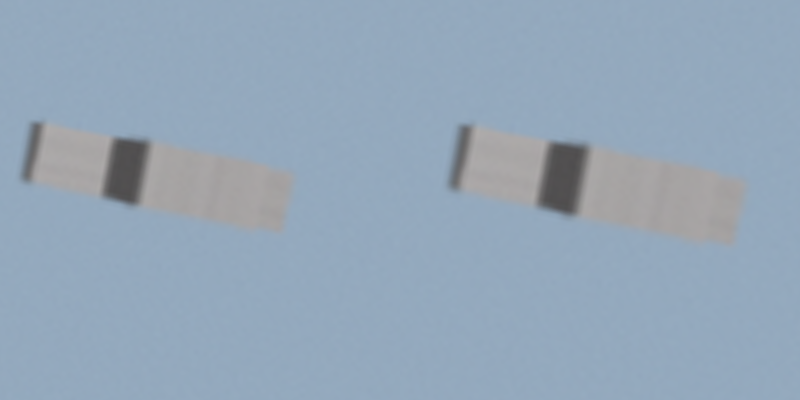

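View pics/w4.png

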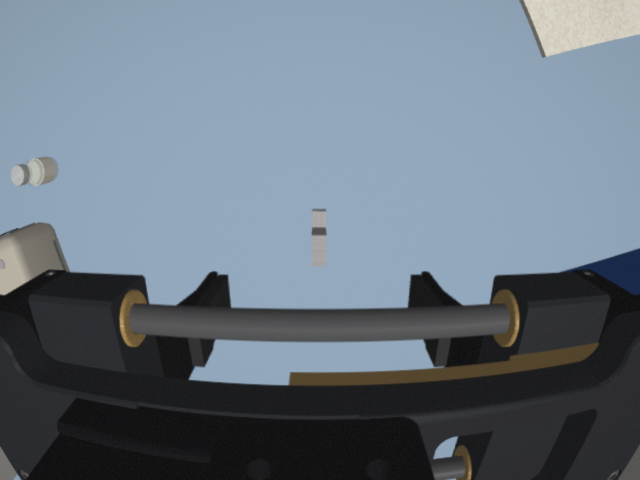

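>>> {"op": "step_arm", "data": {
  "plan": [
    [0,0.001,0.04,0,-1],
    [0,0,0.03,0.2,-1],
    [0,0,0.0145,0,-1],
    [0,0,0,0,-1],
    [0,0,0,0,-0.5],
    [0,0,0,0,0.3],
    [0,0,0,0,1],
    [0,0,0,0,1],
    [0,0,0,0,1],
    [0,0,0,0,1],
    [0,0,0,0,1],
    [0,0,0,0,1]
  ],
  "grip_force": 30
}}

```text
time: 7.35
tool_pos: [0.4964, 0.3104, 0.044]
eef_rot: [[0.189, 0.982, -0.0], [0.982, -0.189, -0.0], [-0.0, -0.0, -1.0]]
ft_force: [0.7, -0.0, 0.4]
finger_gap: 0.0313
```

```bash
python3 - <<'E'
from h import *
o=observe();print(o["q"],o["ft_force"],o["finger_gap"]);go(.5331,.0031,.16,-.326)
E
```

```text
[ 0.22954061  0.61823811 -1.05884307  1.79425101  0.6042543   1.09582754
  0.33686312] [ 0.66865526 -0.00243435  0.3721727 ] 0.03129094165697234
tcp [0.4964 0.3104 0.044 ] yaw 1.3804 t 7.35 delta tool mm [-294.9   94.2 -116. ]
turn deg (about tool z) -82.23
```

>>> {"op": "step_arm", "data": {
  "plan": [
    [0,0,0,0,1],
    [0,0,0,0,1],
    [0,0,0,0,1],
    [0,0,0,0,1]
  ],
  "grip_force": 30
}}

```text
time: 7.75
tool_pos: [0.4964, 0.3104, 0.0439]
eef_rot: [[0.189, 0.982, -0.0], [0.982, -0.189, -0.0], [-0.0, -0.0, -1.0]]
ft_force: [-0.2, 0.6, -0.3]
finger_gap: 0.0093
```

>>> {"op": "step_arm", "data": {
  "plan": [
    [0,0,-0.01,0,1],
    [0,0,-0.04,0,1],
    [0,0,-0.04,0,1],
    [0,0,-0.04,0,1],
    [0,0,0,8.5,1],
    [0,0,0,8.5,1],
    [0,0,0,8.5,1],
    [0,0,0,8.5,1],
    [0,0,0,8.5,1],
    [0,0,0,8.5,1],
    [0,0,0,8.5,1],
    [0,0,0,8.5,1]
  ]
}}

```text
time: 8.95
tool_pos: [0.4962, 0.3108, 0.1747]
eef_rot: [[0.982, 0.187, 0.0], [0.187, -0.982, 0.0], [0.0, -0.0, -1.0]]
ft_force: [-0.1, 1.4, -0.4]
finger_gap: 0.0094
```

>>> {"op": "step_arm", "data": {
  "plan": [
    [0,0,0,8.5,1],
    [0,0,0,8.5,1],
    [0,0,0,8.5,1],
    [0,0,0,4.3,1],
    [0,0,0,0,1],
    [0,0,0,0,1]
  ]
}}

```text
time: 9.55
tool_pos: [0.4963, 0.3107, 0.1744]
eef_rot: [[0.948, -0.318, 0.0], [-0.318, -0.948, 0.0], [0.0, -0.0, -1.0]]
ft_force: [-0.3, -0.2, 0.9]
finger_gap: 0.0096
```

```bash
python3 - <<'E'
from h import *
o=observe();print(o["q"],o["ft_force"],o["finger_gap"]);go(.5331,.0035,.17,-.326)
E
```

```text
[ 0.10447065  0.34012838 -0.85162488  1.68404871  0.26880096  1.23959824
 -1.13119561] [-0.34402229 -0.1725051   0.8949217 ] 0.009572962042194546
tcp [0.4963 0.3107 0.1744] yaw -0.3241 t 9.55 delta tool mm [132.7 279.5   4.4]
turn deg (about tool z) 0.11
```

>>> {"op": "step_arm", "data": {
  "plan": [
    [0.0166,0.0439,0,0,1],
    [0.0166,0.0439,0,0,1],
    [0.0166,0.0439,0,0,1],
    [0.0166,0.0439,0,0,1],
    [0.0166,0.0439,0,0,1],
    [0.0166,0.0439,0,0,1],
    [0.0166,0.0439,0,0,1],
    [0.0166,0.0439,0,0,1],
    [0,0,0,0,1],
    [0,0,0,0,1]
  ]
}}

```text
time: 10.55
tool_pos: [0.5095, -0.0657, 0.174]
eef_rot: [[0.947, -0.322, -0.0], [-0.322, -0.947, 0.001], [-0.0, -0.0, -1.0]]
ft_force: [0.0, 0.3, -0.2]
finger_gap: 0.0092
```

```bash
python3 - <<'E'
from h import *
o=observe();print(o["q"],o["ft_force"],o["finger_gap"]);go(.5331,.0035,.17,-.326)
im=snapshot("wrist")[:,:,::-1];cv2.imwrite("pics/w5.png",im)
ci=camera_info("wrist");cx,cy=.533,.003
a=ortho(im,"wrist",cx,cy,.107,.016,25,ci);cv2.imwrite("pics/o5.png",cv2.resize(a,(600,600)))
b=ortho(im,"wrist",cx,cy,.071,.04,10,ci)
v=cv2.GaussianBlur(cv2.cvtColor(b,cv2.COLOR_BGR2HSV)[...,2],(0,0),3);_,m=cv2.threshold(v,0,255,cv2.THRESH_OTSU)
lab=cv2.connectedComponents(m)[1];k=(lab==lab[400,600]).astype(np.uint8)
cs,_=cv2.findContours(k,cv2.RETR_EXTERNAL,cv2.CHAIN_APPROX_NONE);k=max(cs,key=cv2.contourArea);e=cv2.fitEllipse(k);print("plate",e,pix2w(*e[0],cx,cy,.04,10))
E
```

```text
[ 0.69700312  0.12386222 -0.65764225  1.85765786  0.08097671  1.18706199
 -0.31556661] [ 0.03280701  0.2749904  -0.16901717] 0.00922409690998107
tcp [ 0.5095 -0.0657  0.174 ] yaw -0.3283 t 10.55 delta tool mm [  0.  -73.1   4.1]
turn deg (about tool z) -0.13
plate ((399.1601257324219, 368.2244873046875), (590.5684814453125, 590.7567749023438), 156.1319580078125) (0.5329160125732422, 0.006177551269531252)
```

View pics/o5.png

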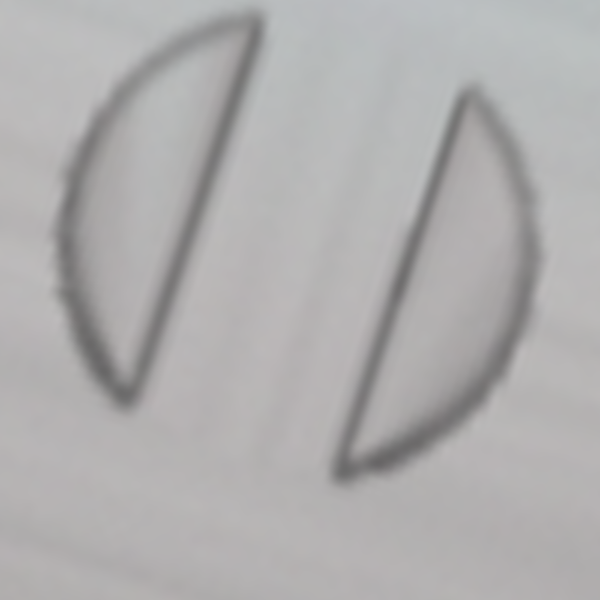

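View pics/w5.png

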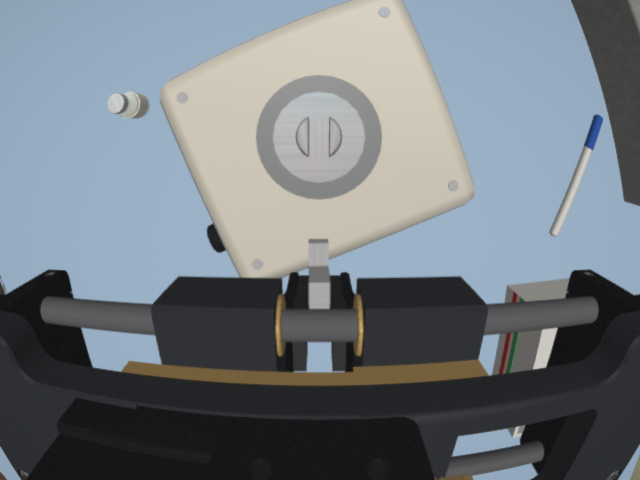

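The key is held, with its bar end at about (318,245), and the slot gap is centred near column 319.5. The two wrist views put the spindle 3 mm apart in y, so I'll calibrate tool-frame bias against the held key and cross-check with the fixed cameras.

```bash
python3 - <<'E'
from h import *
im=cv2.imread("pics/w5.png")
o=observe();R=o["eef_rot"];p=o["tool_pos"]
for q in [(0,-.021,.036),(-.005,-.021,.036),(.005,-.021,.036),(0,-.021,.044),(0,-.009,.014),(-.005,-.009,.014),(.005,-.009,.014)]:
    print(q,np.round(proj("wrist",p+R@np.array(q)),1))
c=im[220:320,270:370];cv2.imwrite("pics/c5.png",cv2.resize(c,(700,700),interpolation=cv2.INTER_CUBIC))
t=snapshot("top")[:,:,::-1];s=snapshot("scene")[:,:,::-1];cv2.imwrite("pics/t5.png",t);cv2.imwrite("pics/s5.png",s)
ot=ortho(t,"top",.533,.003,.071,.04,5,camera_info("top"));os=ortho(s,"scene",.533,.003,.071,.04,5,camera_info("scene"))
cv2.imwrite("pics/ts5.png",np.hstack([ot,os]))
E
```

```text
(0, -0.021, 0.036) [318.8 244.2]
(-0.005, -0.021, 0.036) [308.7 244.2]
(0.005, -0.021, 0.036) [329.  244.2]
(0, -0.021, 0.044) [318.8 239.8]
(0, -0.009, 0.014) [318.8 283.9]
(-0.005, -0.009, 0.014) [307.6 283.8]
(0.005, -0.009, 0.014) [330.  283.8]
```

View pics/c5.png

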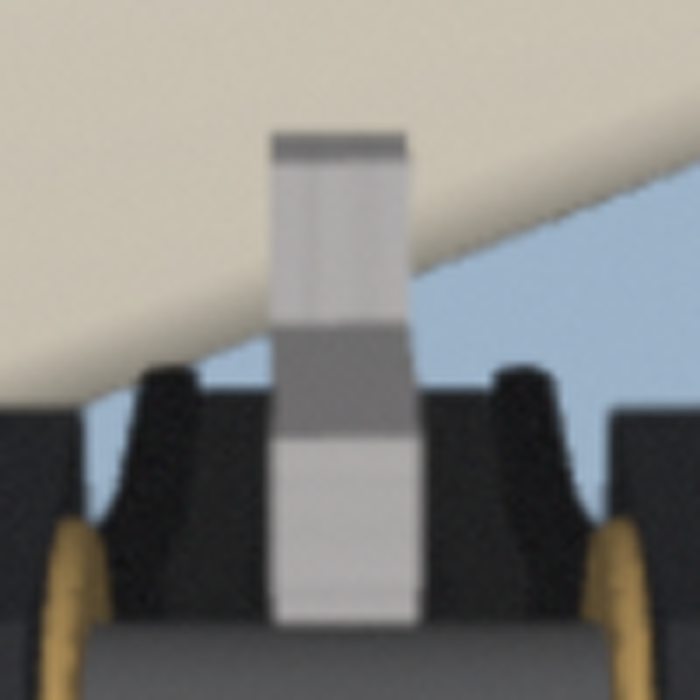

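View pics/ts5.png

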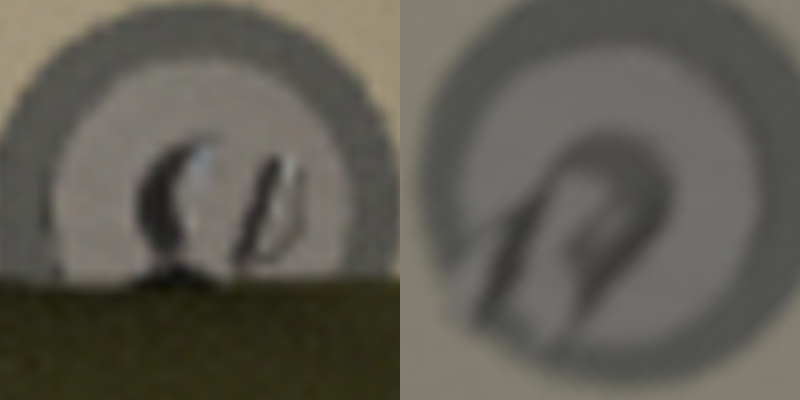

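>>> {"op": "step_arm", "data": {
  "plan": [
    [0,-0.016,0.012,0,1],
    [0,-0.017,0.011,-0.1,1],
    [0,0,0.01,0,1],
    [0,0,0,0,1],
    [0,0,0,0,1]
  ]
}}

```text
time: 11.2
tool_pos: [0.5199, -0.0339, 0.141]
eef_rot: [[0.948, -0.319, -0.001], [-0.319, -0.948, -0.0], [-0.0, 0.001, -1.0]]
ft_force: [0.0, -0.2, -0.3]
finger_gap: 0.0094
```

```bash
python3 - <<'E'
from h import *
o=observe();print(o["q"],o["ft_force"]);go(.5331,.0045,.17,-.326)
im=snapshot("wrist")[:,:,::-1];cv2.imwrite("pics/w6.png",im)
c=im[150:270,260:380];cv2.imwrite("pics/c6.png",cv2.resize(c,(720,720),interpolation=cv2.INTER_CUBIC))
E
```

```text
[ 0.63901723  0.18112489 -0.67910544  1.87718153  0.1261566   1.12661061
 -0.41097685] [ 0.02479736 -0.15989405 -0.32419801]
tcp [ 0.5199 -0.0339  0.141 ] yaw -0.3244 t 11.2 delta tool mm [  0.3 -40.6 -29.1]
turn deg (about tool z) 0.09
```

View pics/c6.png

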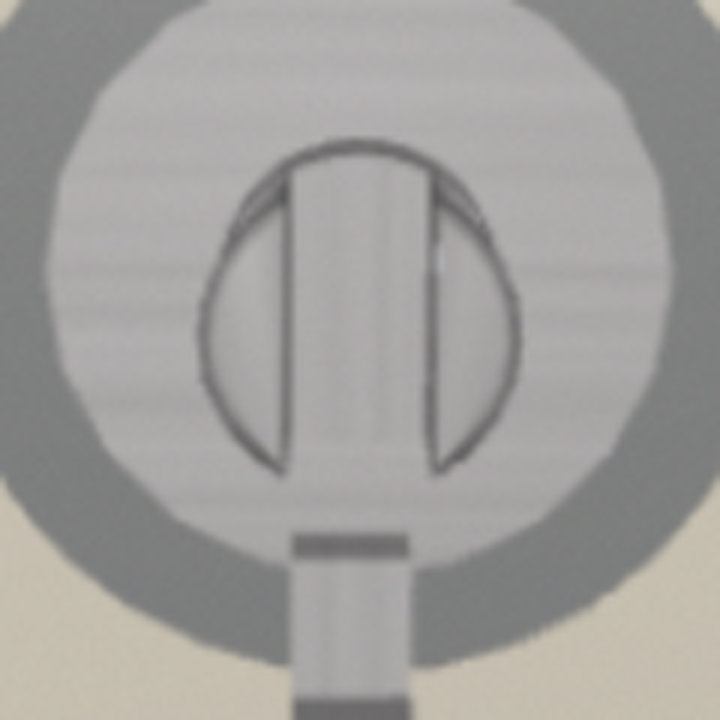

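The slot centre is at crop column 360 and the key bar at 351.5, so the offset is +0.7 mm in tool x, and the two are parallel. I'll raise, shift about 40 mm along the slot, then descend gently.

>>> {"op": "step_arm", "data": {
  "plan": [
    [0,0,-0.016,0,1],
    [0.0007,-0.02,0,0,1],
    [0,-0.02,0,0,1],
    [0,0,0,0,1],
    [0,0,0,0,1],
    [0,0,0,0,1]
  ]
}}

```text
time: 11.85
tool_pos: [0.5334, 0.0026, 0.1571]
eef_rot: [[0.947, -0.321, -0.0], [-0.321, -0.947, -0.001], [0.0, 0.001, -1.0]]
ft_force: [0.1, -1.2, 0.2]
finger_gap: 0.0096
```

```bash
python3 - <<'E'
from h import *
o=observe();print(o["ft_force"],o["moment"]);go(.5331,.0045,.1305,-.326)
im=snapshot("wrist")[:,:,::-1]
c=im[150:270,260:380];cv2.imwrite("pics/c7.png",cv2.resize(c,(720,720),interpolation=cv2.INTER_CUBIC))
E
```

```text
[ 0.0840428  -1.17491647  0.15105252] [-0.01401218 -0.0809053  -0.01255284]
tcp [0.5334 0.0026 0.1571] yaw -0.3265 t 11.85 delta tool mm [-0.9 -1.7 26.6]
turn deg (about tool z) -0.03
```

View pics/c7.png

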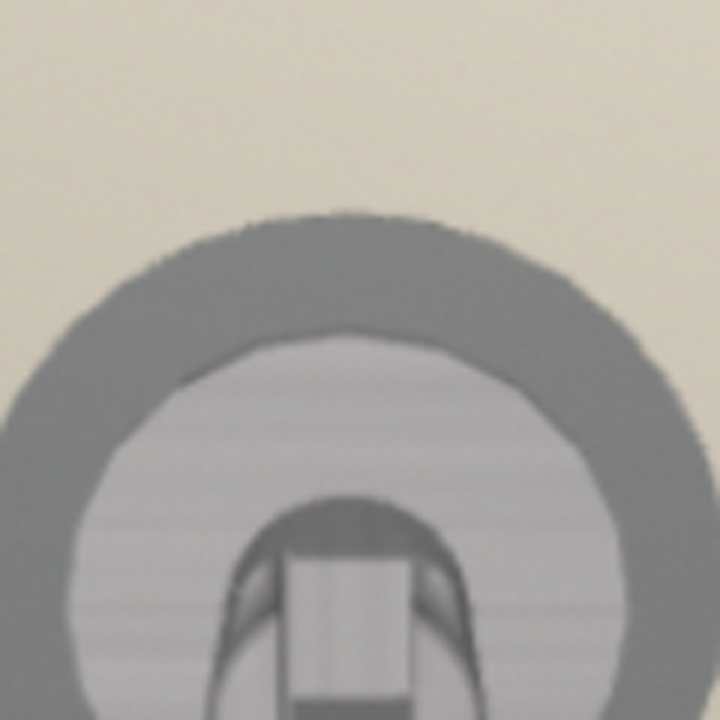

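>>> {"op": "step_arm", "data": {
  "plan": [
    [-0.0002,0,0.004,0,1],
    [0,0,0.003,0,1],
    [0,0,0.002,0,1],
    [0,0,0.002,0,1],
    [0,0,0,0,1]
  ]
}}

```text
time: 12.4
tool_pos: [0.5332, 0.0042, 0.1456]
eef_rot: [[0.948, -0.319, -0.001], [-0.319, -0.948, 0.0], [-0.001, 0.0, -1.0]]
ft_force: [-0.4, -0.1, -0.9]
finger_gap: 0.0092
```

The foot is about 5 mm inside the slot with no contact force, so it has entered. I'll continue to descend.

>>> {"op": "step_arm", "data": {
  "plan": [
    [0,0,0.003,0,1],
    [0,0,0.003,0,1],
    [0,0,0.003,0,1],
    [0,0,0.002,0,1],
    [0,0,0.001,0,1],
    [0,0,0,0,1]
  ]
}}

```text
time: 13.0
tool_pos: [0.5333, 0.0043, 0.1338]
eef_rot: [[0.948, -0.319, -0.0], [-0.319, -0.948, -0.0], [-0.0, 0.0, -1.0]]
ft_force: [0.7, -0.0, -0.5]
finger_gap: 0.0095
```

>>> {"op": "step_arm", "data": {
  "plan": [
    [0,0,0.001,0,1],
    [0,0,0.001,0,1],
    [0,0,0.0005,0,1],
    [0,0,0.0005,0,1],
    [0,0,0,0,1]
  ]
}}

```text
time: 13.5
tool_pos: [0.5334, 0.0042, 0.131]
eef_rot: [[0.948, -0.319, -0.0], [-0.319, -0.948, -0.0], [-0.0, 0.0, -1.0]]
ft_force: [-0.6, 0.3, 0.2]
finger_gap: 0.0099
```

>>> {"op": "step_arm", "data": {
  "plan": [
    [0,0,0.0004,0,1],
    [0,0,0.0004,0,1],
    [0,0,0.0004,0,1],
    [0,0,0,0,1]
  ]
}}

```text
time: 13.9
tool_pos: [0.5336, 0.0043, 0.1308]
eef_rot: [[0.948, -0.319, 0.0], [-0.319, -0.948, -0.001], [0.0, 0.0, -1.0]]
ft_force: [-2.5, 0.3, 6.1]
finger_gap: 0.0094
```

Contact came at TCP 0.1308, which matches the slot floor (0.087 + 0.0439). The key is seated, so I release it and lift.

>>> {"op": "step_arm", "data": {
  "plan": [
    [0,0,0,0,0.7],
    [0,0,0,0,0.5],
    [0,0,0,0,0],
    [0,0,0,0,-1],
    [0,0,0,0,-1],
    [0,0,0,0,-1],
    [0,0,-0.01,0,-1],
    [0,0,-0.03,0,-1],
    [0,0,-0.02,0,-1],
    [0,0.04,0,0,-1],
    [0,0.033,0,0,-1],
    [0,0,0,0,-1]
  ]
}}

```text
time: 15.1
tool_pos: [0.509, -0.0705, 0.1905]
eef_rot: [[0.945, -0.326, -0.0], [-0.326, -0.945, -0.003], [0.001, 0.003, -1.0]]
ft_force: [-0.5, 1.3, 0.4]
finger_gap: 0.0856
```

```bash
python3 - <<'E'
from h import *
o=observe();print(o["ft_force"],o["q"]);go(.4588,-.3430,.19,-1.716)
im=snapshot("wrist")[:,:,::-1];cv2.imwrite("pics/w8.png",im)
ci=camera_info("wrist")
a=ortho(im,"wrist",.5333,.0042,.117,.03,6.6667,ci);b=ortho(im,"wrist",.5333,.0042,.107,.03,6.6667,ci)
cv2.imwrite("pics/o8.png",np.hstack([a,b]))
E
```

```text
[-0.48868621  1.27081501  0.4133162 ] [ 0.70559415  0.1077668  -0.65537225  1.83755632  0.07351809  1.21941272
 -0.304677  ]
tcp [ 0.509  -0.0705  0.1905] yaw -0.3324 t 15.1 delta tool mm [ 41.4 273.9   1.5]
turn deg (about tool z) 79.28
```

View pics/w8.png

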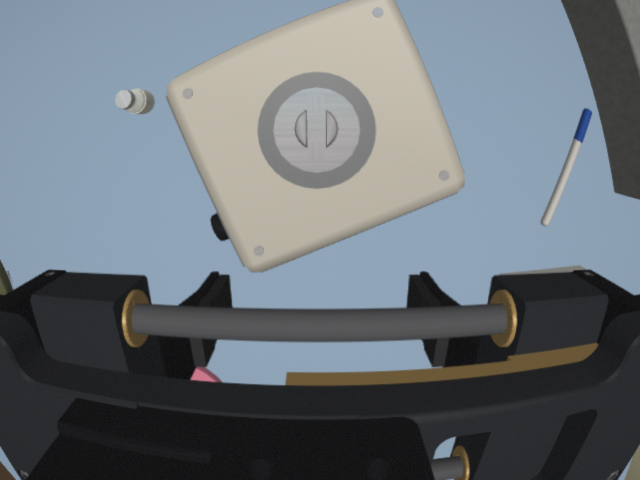

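View pics/o8.png

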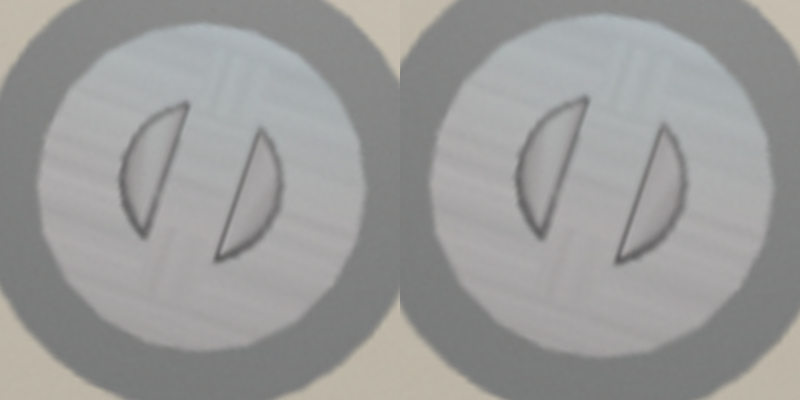

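The key's colour blends in from straight above; faint bar-end streaks show beyond the spindle on both sides. I'll confirm with the oblique scene view.

```bash
python3 - <<'E'
from h import *
s=snapshot("scene")[:,:,::-1];t=snapshot("top")[:,:,::-1];w=cv2.imread("pics/w8.png")
f=lambda i,u,v,h:cv2.resize(i[v-h:v+h,u-h:u+h],(400,400),interpolation=cv2.INTER_CUBIC)
x=np.hstack([f(s,313,254,35),f(w,316,129,40)])
x=cv2.convertScaleAbs(x,alpha=1.6,beta=-60)
cv2.imwrite("pics/s8.png",x);cv2.imwrite("pics/s8s.png",s)
E
```

```text
(no output)
```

View pics/s8.png

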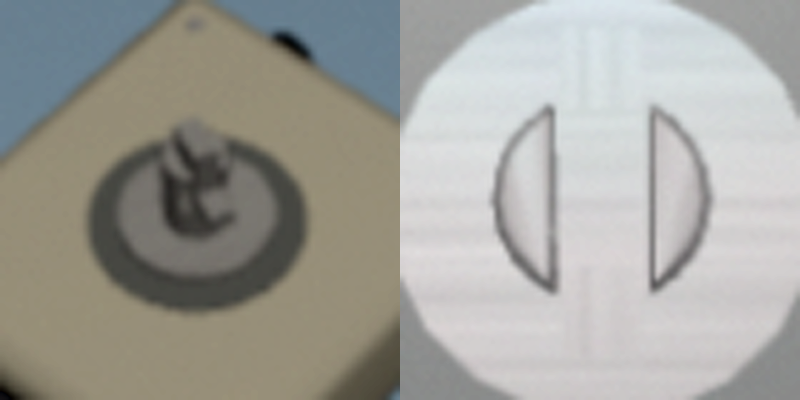

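The key stands in the slot, with the tab above the spindle and bar ends out both sides. Now the rotor.

>>> {"op": "step_arm", "data": {
  "plan": [
    [0,0,0,8.55,-1],
    [0,0,0,8.55,-1],
    [0,0,0,8.55,-1],
    [0,0,0,8.55,-1],
    [0,0,0,8.55,-1],
    [0,0,0,8.55,-1],
    [0,0,0,8.55,-1],
    [0,0,0,8.55,-1],
    [0,0,0,8.55,-1],
    [0,0,0,2.3,-1],
    [0,0,0,0,-1]
  ]
}}

```text
time: 16.35
tool_pos: [0.5106, -0.0632, 0.19]
eef_rot: [[-0.134, -0.991, 0.0], [-0.991, 0.134, 0.001], [-0.001, -0.0, -1.0]]
ft_force: [0.4, 0.4, -0.1]
finger_gap: 0.0873
```

>>> {"op": "step_arm", "data": {
  "plan": [
    [0.0396,0.0015,0,0,-1],
    [0.0396,0.0015,0,0,-1],
    [0.0396,0.0015,0,0,-1],
    [0.0396,0.0015,0,0,-1],
    [0.0396,0.0015,0,0,-1],
    [0.0396,0.0015,0,0,-1],
    [0.0396,0.0015,0,0,-1],
    [0,0,0,0,-1],
    [0,0,0,0,-1]
  ]
}}

```text
time: 17.25
tool_pos: [0.462, -0.3382, 0.1896]
eef_rot: [[-0.137, -0.991, 0.0], [-0.991, 0.137, 0.001], [-0.001, 0.0, -1.0]]
ft_force: [0.0, 0.8, 0.0]
finger_gap: 0.0871
```

```bash
python3 - <<'E'
from h import *
o=observe();print(o["q"]);go(.4588,-.3430,.036,-1.716)
im=snapshot("wrist")[:,:,::-1];cv2.imwrite("pics/w9.png",im)
ci=camera_info("wrist");cx,cy=.4588,-.343
a=ortho(im,"wrist",cx,cy,.04,.04,5,ci);b=ortho(im,"wrist",cx,cy,.01,.08,2.5,ci)
cv2.imwrite("pics/o9.png",np.hstack([a,b]))
E
```

```text
[ 0.90432223  0.21170782 -0.36141932  1.7106178   0.07780933  1.23402936
 -1.18360146]
tcp [ 0.462  -0.3382  0.1896] yaw -1.7081 t 17.25 delta tool mm [  5.4   2.5 153.6]
turn deg (about tool z) 0.45
```

View pics/w9.png

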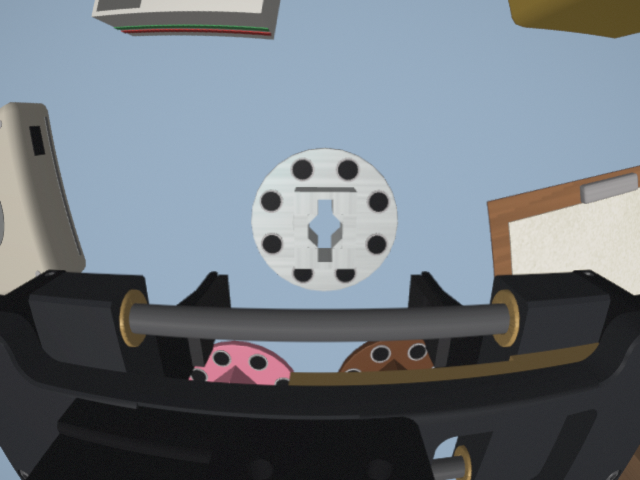

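View pics/o9.png

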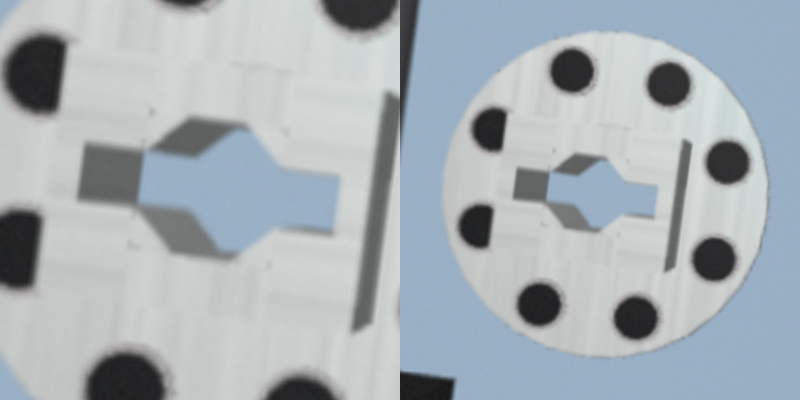

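The keyway centre is about (+3, +2) mm from the TCP in tool axes and the angle is aligned at −0.137. I'll descend and grip the hub's flat sides.

>>> {"op": "step_arm", "data": {
  "plan": [
    [0.003,0.002,0.04,0,-1],
    [0,0,0.045,0,-1],
    [0,0,0.04,0,-1],
    [0,0,0.02,0,-1],
    [0,0,0.008,0,-1],
    [0,0,0,0,-1],
    [0,0,0,0,0],
    [0,0,0,0,1],
    [0,0,0,0,1],
    [0,0,0,0,1],
    [0,0,0,0,1],
    [0,0,0,0,1]
  ],
  "grip_force": 35
}}

```text
time: 18.5
tool_pos: [0.4595, -0.3415, 0.0372]
eef_rot: [[-0.137, -0.991, 0.0], [-0.991, 0.137, -0.001], [0.001, -0.001, -1.0]]
ft_force: [1.0, -1.2, 1.2]
finger_gap: 0.0501
```

>>> {"op": "step_arm", "data": {
  "plan": [
    [0,0,0,0,1],
    [0,0,0,0,1],
    [0,0,0,0,1]
  ]
}}

```text
time: 18.8
tool_pos: [0.4595, -0.3415, 0.0372]
eef_rot: [[-0.137, -0.991, 0.0], [-0.991, 0.137, -0.001], [0.001, -0.0, -1.0]]
ft_force: [-1.3, -1.8, 3.1]
finger_gap: 0.0499
```

Gap is 50 mm, so the hub is gripped. I'll lift and check the rotor in the hand.

>>> {"op": "step_arm", "data": {
  "plan": [
    [0,0,-0.005,0,1],
    [0,0,-0.02,0,1],
    [0,0,-0.04,0,1],
    [0,0,-0.04,0,1],
    [0,0,-0.038,0,1],
    [0,0,0,0,1],
    [0,0,0,0,1]
  ]
}}

```text
time: 19.5
tool_pos: [0.4592, -0.3401, 0.1794]
eef_rot: [[-0.136, -0.991, -0.001], [-0.991, 0.136, 0.001], [-0.001, 0.001, -1.0]]
ft_force: [-0.6, -0.9, -5.4]
finger_gap: 0.0498
```

```bash
python3 - <<'E'
from h import *
o=observe();print(o["q"],o["ft_force"],o["moment"],o["finger_gap"]);go(.5334,.0043,.17,-.3245)
im=snapshot("wrist")[:,:,::-1];cv2.imwrite("pics/w10.png",im)
R=o["eef_rot"];p=o["tool_pos"]
for q in [(0,-.025,-.0028),(.006,-.025,-.0028),(0,-.066,.0272),(0,-.026,-.0028)]: print(q,np.round(proj("wrist",p+R@np.array(q)),1))
c=im[190:320,220:420];cv2.imwrite("pics/c10.png",cv2.resize(c,(800,520),interpolation=cv2.INTER_CUBIC))
E
```

```text
[ 0.90940093  0.21738353 -0.3615631   1.72535744  0.08123162  1.2144299
 -1.18028174] [-0.61953366 -0.93941283 -5.35754545] [ 0.04608094  0.07715333 -0.02276035] 0.049794341488931214
tcp [ 0.4592 -0.3401  0.1794] yaw -1.7075 t 19.5 delta tool mm [-351.3  -26.6    9.6]
turn deg (about tool z) -79.24
(0, -0.025, -0.0028) [320.6 260.8]
(0.006, -0.025, -0.0028) [336.2 260.8]
(0, -0.066, 0.0272) [320.6 150.1]
(0, -0.026, -0.0028) [320.6 258.3]
```

View pics/c10.png

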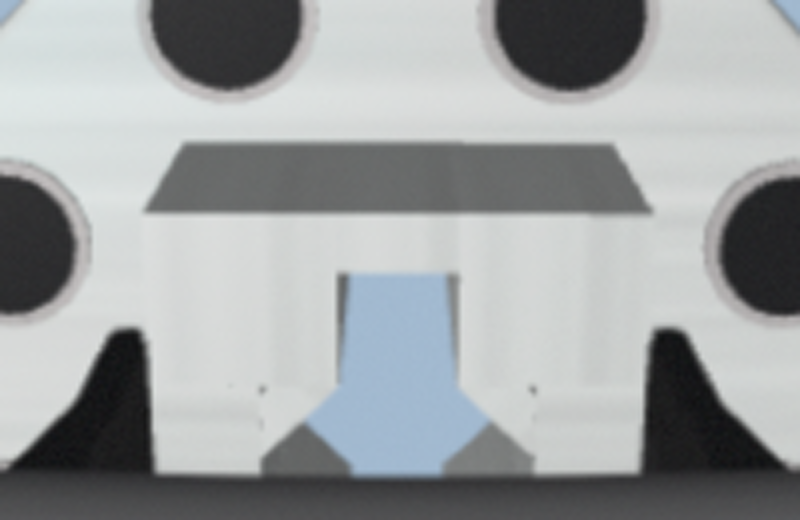

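>>> {"op": "step_arm", "data": {
  "plan": [
    [0,0,0,-8.55,1],
    [0,0,0,-8.55,1],
    [0,0,0,-8.55,1],
    [0,0,0,-8.55,1],
    [0,0,0,-8.55,1],
    [0,0,0,-8.55,1],
    [0,0,0,-8.55,1],
    [0,0,0,-8.55,1],
    [0,0,0,-8.55,1],
    [0,0,0,-2.3,1],
    [0,0,0,0,1]
  ]
}}

```text
time: 20.65
tool_pos: [0.4579, -0.3397, 0.1769]
eef_rot: [[0.948, -0.319, -0.004], [-0.319, -0.948, 0.004], [-0.005, -0.002, -1.0]]
ft_force: [-0.2, -0.2, -2.6]
finger_gap: 0.05
```

>>> {"op": "step_arm", "data": {
  "plan": [
    [-0.0039,-0.035,0,0,1],
    [-0.0039,-0.035,0,0,1],
    [-0.0039,-0.035,0,0,1],
    [-0.0039,-0.035,0,0,1],
    [-0.0039,-0.035,0,0,1],
    [-0.0039,-0.035,0,0,1],
    [-0.0039,-0.035,0,0,1],
    [-0.0039,-0.035,0,0,1],
    [-0.0039,-0.035,0,0,1],
    [-0.0039,-0.035,0,0,1],
    [0,0,0,0,1],
    [0,0,0,0,1]
  ]
}}

```text
time: 21.85
tool_pos: [0.5332, 0.0044, 0.1784]
eef_rot: [[0.948, -0.317, -0.003], [-0.317, -0.948, 0.0], [-0.003, 0.001, -1.0]]
ft_force: [0.5, -1.4, -3.2]
finger_gap: 0.0496
```

```bash
python3 - <<'E'
from h import *
o=observe();print(o["q"],o["ft_force"],o["moment"],o["finger_gap"]);go(.5334,.0043,.1652,-.3245)
im=snapshot("wrist")[:,:,::-1];cv2.imwrite("pics/w11.png",im)
c=im[190:320,220:420];cv2.imwrite("pics/c11.png",cv2.resize(c,(800,520),interpolation=cv2.INTER_CUBIC))
E
```

```text
[ 0.63620157  0.18500057 -0.76111349  1.80361226  0.13541564  1.20907099
 -0.4877215 ] [ 0.47393944 -1.3750389  -3.17910718] [-0.14015659 -0.0717878  -0.02247575] 0.04960630144483201
tcp [0.5332 0.0044 0.1784] yaw -0.3229 t 21.85 delta tool mm [ 0.3  0.1 13.2]
turn deg (about tool z) 0.09
```

View pics/c11.png

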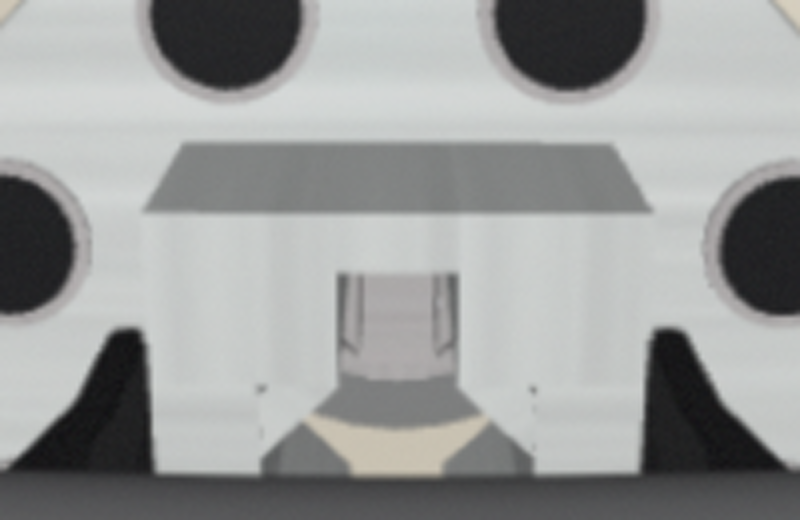

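Through the keyway the slot edges look centred (about 397 against keyway centre 399). I'll descend by feel.

>>> {"op": "step_arm", "data": {
  "plan": [
    [0,0,0.006,0,1],
    [0,0,0.006,0,1],
    [0,0,0.004,0,1],
    [0,0,0,0,1],
    [0,0,0.002,0,1],
    [0,0,0.002,0,1],
    [0,0,0.002,0,1],
    [0,0,0.002,0,1],
    [0,0,0,0,1]
  ]
}}

```text
time: 22.8
tool_pos: [0.5339, 0.0033, 0.1555]
eef_rot: [[0.948, -0.319, -0.001], [-0.319, -0.948, -0.0], [-0.001, 0.0, -1.0]]
ft_force: [-0.0, 0.1, -4.6]
finger_gap: 0.0497
```

>>> {"op": "step_arm", "data": {
  "plan": [
    [0,0,0.001,0,1],
    [0,0,0.001,0,1],
    [0,0,0.001,0,1],
    [0,0,0.001,0,1],
    [0,0,0,0,1]
  ]
}}

```text
time: 23.3
tool_pos: [0.534, 0.0033, 0.1516]
eef_rot: [[0.948, -0.319, -0.0], [-0.319, -0.948, -0.0], [-0.0, 0.0, -1.0]]
ft_force: [0.0, 0.1, -3.8]
finger_gap: 0.05
```

```bash
python3 - <<'E'
from h import *
o=observe();print(o["ft_force"],o["moment"],o["finger_gap"]);go(.5334,.0043,.1082,-.3245)
E
```

```text
[ 0.03093734  0.13554464 -3.80810681] [-0.05471107 -0.09983147  0.05443661] 0.049954458627913555
tcp [0.534  0.0033 0.1516] yaw -0.3248 t 23.3 delta tool mm [-0.9 -0.7 43.4]
turn deg (about tool z) -0.01
```

>>> {"op": "step_arm", "data": {
  "plan": [
    [-0.0009,-0.0007,0,0,1],
    [0,0,0,0,1],
    [0,0,0.0015,0,1],
    [0,0,0.0015,0,1],
    [0,0,0,0,1]
  ]
}}

```text
time: 23.8
tool_pos: [0.5333, 0.0042, 0.1485]
eef_rot: [[0.948, -0.319, -0.001], [-0.319, -0.948, -0.0], [-0.001, 0.0, -1.0]]
ft_force: [-0.5, -0.0, -4.0]
finger_gap: 0.0495
```

```bash
python3 - <<'E'
from h import *
o=observe();print(o["ft_force"],o["moment"],o["finger_gap"]);go(.5334,.0043,.1082,-.3245)
im=snapshot("wrist")[:,:,::-1]
c=im[190:320,220:420];cv2.imwrite("pics/c12.png",cv2.resize(c,(800,520),interpolation=cv2.INTER_CUBIC))
E
```

```text
[-0.54550982 -0.01303964 -4.02367211] [-0.0169322  -0.1078178   0.00380038] 0.04946568530050577
tcp [0.5333 0.0042 0.1485] yaw -0.3248 t 23.8 delta tool mm [ 0.1 -0.1 40.3]
turn deg (about tool z) -0.02
```

View pics/c12.png

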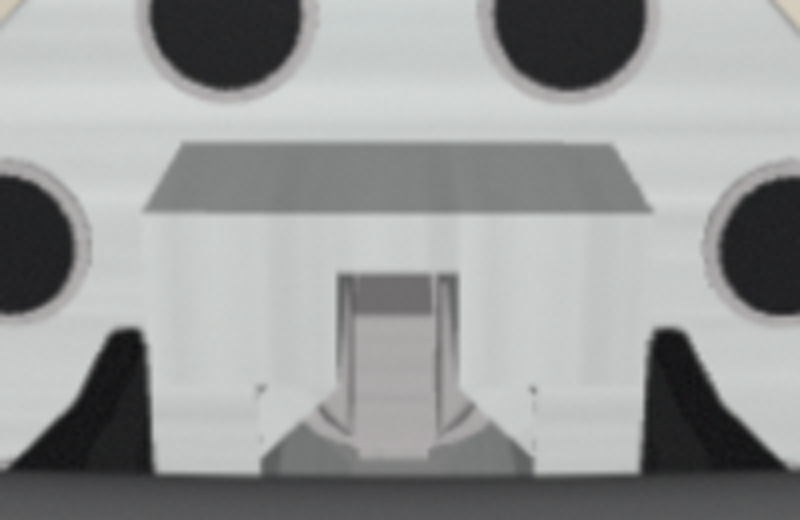

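Key and spindle show centred through the keyway. I'll continue.

>>> {"op": "step_arm", "data": {
  "plan": [
    [0,0,0.0015,0,1],
    [0,0,0.0015,0,1],
    [0,0,0.001,0,1],
    [0,0,0.001,0,1],
    [0,0,0.001,0,1],
    [0,0,0,0,1]
  ]
}}

```text
time: 24.45
tool_pos: [0.5334, 0.0042, 0.1427]
eef_rot: [[0.948, -0.319, -0.0], [-0.319, -0.948, -0.0], [-0.0, 0.0, -1.0]]
ft_force: [-0.5, -0.2, -3.5]
finger_gap: 0.05
```

>>> {"op": "step_arm", "data": {
  "plan": [
    [0,0,0.001,0,1],
    [0,0,0.001,0,1],
    [0,0,0.001,0,1],
    [0,0,0.001,0,1],
    [0,0,0,0,1]
  ]
}}

```text
time: 24.95
tool_pos: [0.5334, 0.0043, 0.1386]
eef_rot: [[0.948, -0.319, -0.0], [-0.319, -0.948, -0.0], [-0.0, 0.0, -1.0]]
ft_force: [-0.6, 1.7, -3.4]
finger_gap: 0.0499
```

>>> {"op": "step_arm", "data": {
  "plan": [
    [0,0,0.001,0,1],
    [0,0,0.001,0,1],
    [0,0,0.001,0,1],
    [0,0,0.001,0,1],
    [0,0,0.001,0,1],
    [0,0,0.001,0,1],
    [0,0,0.001,0,1],
    [0,0,0,0,1]
  ]
}}

```text
time: 25.75
tool_pos: [0.5335, 0.0043, 0.1316]
eef_rot: [[0.948, -0.319, -0.0], [-0.319, -0.948, 0.0], [-0.0, 0.0, -1.0]]
ft_force: [-0.7, 0.1, -4.3]
finger_gap: 0.0499
```

>>> {"op": "step_arm", "data": {
  "plan": [
    [0,0,0.001,0,1],
    [0,0,0.001,0,1],
    [0,0,0.001,0,1],
    [0,0,0.001,0,1],
    [0,0,0.001,0,1],
    [0,0,0.001,0,1],
    [0,0,0.001,0,1],
    [0,0,0.001,0,1],
    [0,0,0,0,1]
  ]
}}

```text
time: 26.65
tool_pos: [0.5335, 0.0043, 0.1236]
eef_rot: [[0.948, -0.319, -0.0], [-0.319, -0.948, -0.0], [-0.0, 0.0, -1.0]]
ft_force: [-0.6, -0.6, -4.0]
finger_gap: 0.0499
```

Underside is about 0.086, past the top of the bar and still free.

>>> {"op": "step_arm", "data": {
  "plan": [
    [0,0,0.0015,0,1],
    [0,0,0.0015,0,1],
    [0,0,0.0015,0,1],
    [0,0,0.0015,0,1],
    [0,0,0.0015,0,1],
    [0,0,0.0015,0,1],
    [0,0,0.0015,0,1],
    [0,0,0.0015,0,1],
    [0,0,0.001,0,1],
    [0,0,0,0,1]
  ]
}}

```text
time: 27.65
tool_pos: [0.5335, 0.0043, 0.1106]
eef_rot: [[0.948, -0.319, -0.0], [-0.319, -0.948, 0.0], [-0.0, 0.0, -1.0]]
ft_force: [-0.8, -0.1, -5.1]
finger_gap: 0.0496
```

>>> {"op": "step_arm", "data": {
  "plan": [
    [0,0,0.0008,0,1],
    [0,0,0.0006,0,1],
    [0,0,0.0005,0,1],
    [0,0,0.0005,0,1],
    [0,0,0,0,1]
  ]
}}

```text
time: 28.15
tool_pos: [0.5335, 0.0042, 0.1084]
eef_rot: [[0.948, -0.319, -0.0], [-0.319, -0.948, -0.0], [-0.0, 0.0, -1.0]]
ft_force: [-2.1, -0.6, -3.5]
finger_gap: 0.0496
```

>>> {"op": "step_arm", "data": {
  "plan": [
    [0,0,0.0004,0,1],
    [0,0,0.0004,0,1],
    [0,0,0.0004,0,1],
    [0,0,0,0,1]
  ]
}}

```text
time: 28.55
tool_pos: [0.5335, 0.0042, 0.1082]
eef_rot: [[0.948, -0.319, -0.0], [-0.319, -0.948, -0.001], [0.0, 0.001, -1.0]]
ft_force: [-5.4, -1.2, 5.5]
finger_gap: 0.0496
```

Firm contact came at TCP 0.1082, exactly the expected home height. I release, lift away and inspect.

>>> {"op": "step_arm", "data": {
  "plan": [
    [0,0,0,0,0],
    [0,0,0,0,-0.5],
    [0,0,0,0,-1],
    [0,0,0,0,-1],
    [0,0,0,0,-1],
    [0,0,0,0,-1],
    [0,0,-0.01,0,-1],
    [0,0,-0.03,0,-1],
    [0,0,-0.04,0,-1],
    [0,0.04,-0.02,0,-1],
    [0,0.04,0,0,-1],
    [0,0,0,0,-1]
  ]
}}

```text
time: 29.75
tool_pos: [0.507, -0.0781, 0.2086]
eef_rot: [[0.945, -0.327, 0.001], [-0.327, -0.945, -0.004], [0.002, 0.004, -1.0]]
ft_force: [-0.8, 0.1, -0.6]
finger_gap: 0.0874
```

```bash
python3 - <<'E'
from h import *
o=observe();print(o["ft_force"],o["finger_gap"],o["tool_pos"])
w=snapshot("wrist")[:,:,::-1];s=snapshot("scene")[:,:,::-1]
ci=camera_info("wrist")
b=ortho(w,"wrist",.5333,.004,.081,.08,2.5,ci)
b0=cv2.cvtColor(b,cv2.COLOR_BGR2HSV)
cv2.imwrite("pics/f1.png",np.hstack([b,cv2.resize(s[205:305,265:365],(400,400),interpolation=cv2.INTER_CUBIC)]));cv2.imwrite("pics/f2.png",s)
E
```

```text
[-0.79367981  0.0966889  -0.58952324] 0.08743133514473875 [ 0.50704627 -0.07807783  0.20855692]
```

View pics/f1.png

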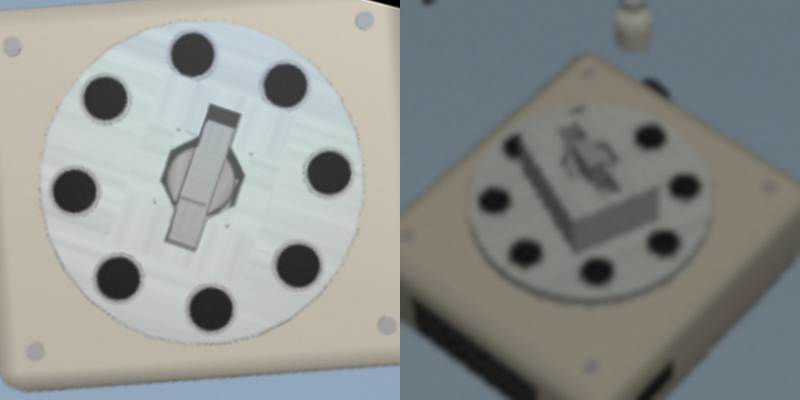

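View pics/f2.png

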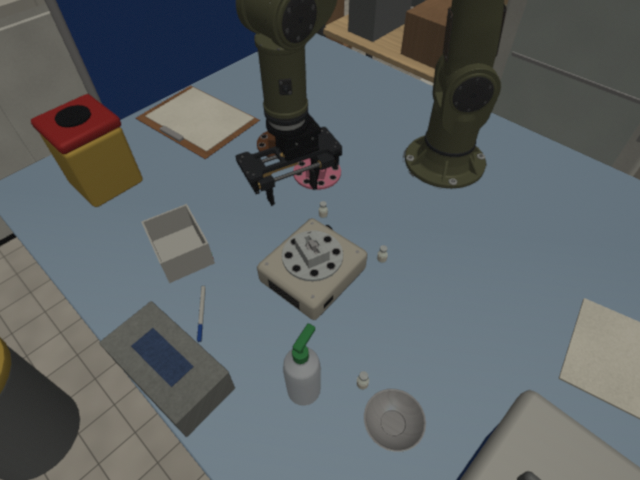

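```bash
python3 - <<'E'
from rig import *
print(finish_job(),observe()["time"])
E
```

```text
the job is handed in; nothing more can be done
the job is handed in; nothing more can be done
```

The key is seated in the spindle slot and released, and the grey rotor is down over key and spindle on the drive plate and released. I handed the job in at about 30 s of the 72 s allowed, with the arm clear; no verdict was reported.

- **Key:** it touched the slot floor at the predicted height (TCP 0.1308 m, expected 0.1309) with about 6 N. Afterwards the pictures showed the tab upright and the bar sticking out at both ends.
- **Rotor:** it slid down with no resistance past the spindle top and the bar. It met the plate at TCP 0.1082 m, exactly the expected home height, with about 9 N.
- **Last pictures:** the rotor lies flat and centred on the plate with the key in its keyways. The bottle, carton, vials, dish and pen look unmoved.

**Checks that disagreed:**
- Wrist-camera positions shifted by up to 3 mm with the tool's angle, so I lined up the key by comparing it with the slot in one picture. The rotor used the same pose, checked through its keyway.
- The last view gave the rotor disc as about 129 mm instead of 132. The drive plate also measured slightly small (59.1 instead of 60 mm), so I put this down to camera scale and did not treat it as a height error.

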